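# Lift the tea infuser out with the sprung drip hook

### The job

The tea has steeped long enough. Pull the drip stand's sprung hook right down, swing it under the infuser's wire handle and let it gently back up - it must not snap up - so that the infuser is left hanging at the top, clear of the tea, dripping into the mug. The infuser is hot and the mug full: lift the infuser with the hook alone without touching it, do not shove or tip the mug, and leave the jug, spoon and caddy where they are.

Things in the scene. Friction and masses are not known exactly. Their poses are not given: they have to be found in the camera images.
- drip_stand: Tea drip stand, fixed: wooden foot plate 265 x 130 x 12 mm, steel column 16 mm thick, 440 mm high. Origin on the worktop on the column's axis, z up; the foot reaches 235 mm to its -x and 30 mm to its +x, the mug's place is 160 mm to its -x. A swivel collar on the column carries a level arm (12 mm thick, at 462 mm height) with the spring barrel at its end.
- barrel (a point): centre of the lower end of the upright spring barrel, 23 mm thick, 377 to 483 mm above the worktop, 160 mm from the column's axis. The rod with grip and hook comes out below it. As it stands straight above the grip, a gripper can take the grip only tilted, about 40 to 45 degrees from vertical, fingers pointing down and roughly towards the column.
- lifter_arm (a joint): swing of the stand's arm about the column, rad. At 0 the arm points along the stand's -x, over the mug's place; positive is counterclockwise seen from above (the hook then moves to the stand's -y). Range -0.8 to 0.8. Light friction (0.04 N m): it stays where it is left.
- lifter_rod (a joint): how far the hook rod is pulled down, m: 0 is home (up), 0.095 the stop. A spring pulls it up with about 4.5 N at the top and 9 N at the stop; let go from far down it snaps up.
- grip (a point): centre of the round upright wooden grip on the rod, 18 mm thick and 44 mm high; 288 mm above the worktop when home, on the rod's axis, 160 mm from the column's axis. It moves only with the arm's swing and the rod's travel; being round it may turn in the fingers. Bare 6 mm rod above it up to the barrel, the hook below it.
- hook_seat (a point): bottom inside the J-hook (5 mm wire), where a hung handle rests: 70 mm below the grip's centre, 11 mm beside the rod's axis, towards the stand's +y at arm 0 (a quarter turn clockwise from above from the arm's outward direction). The shank is on the rod's axis, the upturned tip 24 mm beside it on that side and up to 18 mm above the seat; mouth 17 mm wide, open upwards; wire 5 mm below the seat.
- infuser: Steel tea infuser, about 0.12 kg: closed round basket 50 mm in diameter, 52 mm deep; on it a lid disc 90 mm in diameter that rests on the mug's rim, and over that a stiff arched wire handle (4 mm wire) spanning 68 mm along the infuser's x axis. Origin at the centre of the basket's underside, z up; lid top 58 mm above the origin. Hot: to be lifted with the hook only.
- bail_top (a point): underside of the wire handle's highest point, 101 mm above the infuser's origin: here the hook's seat carries it. The opening under the arch is 43 mm high in the middle, 64 mm wide at its foot, narrowing in a round arch; the hook goes through it along the infuser's y axis.
- tea_mug: White mug of tea with a faint pattern, 91 mm high, 82 mm in diameter, loose, standing on the stand's foot. Origin at its underside, 16.5 mm from the mug's axis towards its handle, which is at its -y.
- mug_mouth (a point): centre of the mug's mouth, at rim height.
- jug: yellow cream jug, 67 x 103 x 85 mm, bystander, origin centre of the underside
- spoon: teaspoon 130 x 26 x 11 mm lying on the worktop, bystander, origin centre of the underside
- caddy: square tea caddy 70 x 70 x 110 mm, bystander, origin centre of the underside
Not all that is in view belongs to the job. Leave any blue or red look-alike of the infuser alone.

How it is judged:
By the outcome, as a careful person would: the job done as asked, in the order asked, and still so for the second after the job is handed in, with the robot touching nothing.
It also fails if it takes over 45 s, if anything falls off the work surface, if the arm or the gripper's body presses on something with over 40 N, if the wrist force passes 120 N, or if a joint passes its speed limit or range.

### The arm

A 7-joint arm with a two-finger parallel gripper is mounted at the origin on a cart in front of the work surface, level with it; the furniture and walls round the work are solid. World frame = base frame: x ahead of the robot, y to its left, z up, the work surface at z = 0. Lengths are in m, angles in rad, forces in N, time in s.
With the tool pointing down it reaches from about 0.4 to 0.85 m from the base axis. Payload 10.4 kg.
Tool frame: the origin (TCP) lies midway between the tips of the shut fingers; the grasp point (between the pads) lies 19 mm behind it; z points along the fingers, y is the line along which they close (so a half turn about z gives the same grasp; the last joint's range is limited). The gripper opens to 85 mm and grips with 20 to 120 N. Pads are 22 mm wide; open, the fingers measure 114 mm over their backs; the gripper's body (76 mm by 85 mm) begins 54 mm behind the grasp point. The pads swing forward as they close: fully open they stand 13 mm farther back than shut.
Start: joints at [-1.277, 0.332, -0.065, 1.46, 0.022, 1.35, -0.088], TCP at [0.195, 0.594, 0.231] pointing down, gripper open.
Joint ranges: [-2.6, 2.6], [-0.5, 2.12], [-1.47, 1.34], [0.16, 2.42], [-1.27, 4.41], [0.06, 2.06], [-2.6, 2.6]. Speed limits (rad/s): [2.22, 2.22, 2.79, 2.79, 3.14, 3.14, 3.14].

### API

Orientations are given as a unit quaternion [x, y, z, w].
In Python, from workcell import monitor, eyes, manip gives the robot as it stands.
- The arm moves only by the tool send_rows, never from a script. Its arguments are lists of equal length, an entry for each row: "offset": the shift along the tool's x, y, z in mm, a list of three; "roll": the turn about the tool's z in rad. In form: {"offset": [[tx, ty, tz], ...], "roll": [roll, ...]}. A call has exactly 5 rows; each row is the pose to reach, as a shift and turn from the pose commanded when the call began, along the tool's axes at that moment; what a row does not reach only later rows make up. A row lasts 1/12 s, in which the tool goes at most 41.7 mm and 7.16 degrees, less where a joint would pass 70% of its speed; a pose out of reach is approached as far as the arm can. A call with a gripper value outside its range is refused whole. "jaw" is the opening, from 0 (shut) to 1 (fully open), set as the call begins (left out, the last holds). The fingers move at their own pace and stop on an object; "newtons" is the grip in N (left out, the last holds). Time passes only in rows, so rows that repeat a pose let the fingers close, or fill a call up. It gives the time, the measured TCP pose, the force and the opening at its end, in the units of the state.
- monitor.get_obs(): the state, without advancing time (a new reading comes with each control period).
- eyes.camera(name): name is "scene" or "top" or "wrist"; returns (picture, depth): 420x560x3 uint8, blue, green, red; 420x560 float32, m along the optical axis (not along the pixel's ray), 0 where there is no reading.
- eyes.camera_params(name): a dict with "fovy" (degrees; the focal length in pixels is half the picture's height over the tangent of half this angle, whatever the lens; pixels are square), "cx", "cy" (the principal point, pixels), "k1" (the pictures are not rectified: a ray, as slopes to the right and down, at radius r is drawn at 1 + k1 r^2 times it, then the intrinsics apply), "R" (3x3) and "t" (3): a world point X has camera coordinates R X + t. Camera axes: x right, y down, z forward; pixel columns grow to the right and rows downward; lengths in m; the calibration is good to about 2 mm. A picture is of the moment at which its call begins: read the wrist's pose just before it. camera_params takes no time and is no camera call; for the wrist camera it gives the pose at the moment of the call.
- manip.hand_in(): hands the job in, once; it reports no verdict.
The state is a dict: "clock": time; "joint_pos": joint angles; "joint_velocities": joint speeds; "tau": joint torques, N m; "position": TCP position; "ee_rot": TCP orientation; "ft_force": force on the tool from outside, world axes, zero at the start; "torque": the same for the moment, N m; "grip_width": opening from 0.0 (shut) to 1.0 (fully open).
Only numpy, scipy, OpenCV 4.12 (cv2) and the standard library are available. Lean on these libraries where they do the work, as an engineer would, in place of code of your own. Each camera call takes 0.05 s, during which the arm holds its last target. There are 200 camera calls.

## Working session

There is one attempt and no reset: what is moved stays moved. The work goes in short steps, Python scripts to look and compute and a tool call to move; the robot and the scene stay as the last step left them, time stands still between calls to the robot, and variables do not carry over. Pictures are saved under pics/ and viewed, on a budget of 10 in all, crops included, one or two more only if the job needs it, and the job is handed in when it is done.

Besides the shell and the picture viewer there is one more tool, called after "Emit:" by a JSON object that holds its "api" and its "payload", one argument or row to a line. send_rows: Moves the arm, as the interface text tells. Its arguments: {"type":"object","properties":{"offset":{"type":"array"},"roll":{"type":"array"},"jaw":{"type":"number"},"newtons":{"type":"number"}},"required":["offset","roll"]}

```bash
ls; mkdir -p pics
cat > h.py <<'E'
import numpy as np, cv2
from workcell import monitor, eyes, manip
from scipy.spatial.transform import Rotation as Rot
def shot(n):
    p=eyes.camera_params(n); im,d=eyes.camera(n); return im,d,p
def f(p): return 210/np.tan(np.radians(p['fovy'])/2)
def ray(p,u,v):
    F=f(p); x=np.array([(u-p['cx'])/F,(v-p['cy'])/F]); y=x.copy()
    for _ in range(20): y=x/(1+p['k1']*(y@y))
    R=np.array(p['R']); t=np.array(p['t'])
    return -R.T@t, R.T@np.array([y[0],y[1],1.])
def onz(p,u,v,z):
    o,d=ray(p,u,v); return o+d*(z-o[2])/d[2]
def dep(p,u,v,D):
    o,d=ray(p,u,v); return o+d*D
def proj(p,X):
    c=np.array(p['R'])@np.array(X)+np.array(p['t']); s=c[:2]/c[2]; s=s*(1+p['k1']*(s@s))
    return s*f(p)+[p['cx'],p['cy']]
def cloud(p,d):
    v,u=np.mgrid[0:420,0:560]; F=f(p)
    x=np.stack([(u-p['cx'])/F,(v-p['cy'])/F],-1); y=x.copy()
    for _ in range(20): y=x/(1+p['k1']*(y**2).sum(-1,keepdims=True))
    c=np.concatenate([y,np.ones((420,560,1))],-1)*d[...,None]
    return (c-np.array(p['t']))@np.array(p['R'])
E
python3 - <<'E'
from h import *
import pickle
print(monitor.get_obs())
for n in ('scene','top'):
    r=shot(n); pickle.dump(r,open(n+'.pkl','wb')); cv2.imwrite(f'pics/{n}0.png',r[0]); print(n,r[2])
E
```

```text
pics
{'clock': 0.0, 'joint_pos': array([-1.27661651,  0.33284773, -0.06472147,  1.46094221,  0.02159116,
        1.34989777, -0.08849178]), 'joint_velocities': array([ 2.67812876e-04,  6.05736700e-04, -2.91245484e-05, -3.97149777e-04,
        1.78649550e-04, -2.26006127e-04, -2.83127015e-04]), 'tau': array([-5.52236779e-04, -6.25460029e+01,  4.85985330e-02, -3.91595829e+01,
        1.60948624e-02,  1.00940405e-02, -1.72920590e-06]), 'position': array([0.19456576, 0.59354842, 0.23053063]), 'ee_rot': array([ 1.57704944e-01,  9.87486031e-01, -6.94656725e-04, -8.56258586e-05]), 'ft_force': array([-0.05324708, -0.66004202, -0.76380514]), 'torque': array([ 0.02137651,  0.00440472, -0.0124444 ]), 'grip_width': 0.9991556854611706}
scene {'fovy': 46.77071220071305, 'cx': 281.6861971004434, 'cy': 218.07154399651802, 'k1': 0.031027870899659228, 'R': array([[ 0.89449215, -0.44706971, -0.0035298 ],
       [-0.30738219, -0.60923542, -0.73099138],
       [ 0.32465363,  0.65495105, -0.68237757]]), 't': array([-0.47961389,  0.41168056,  1.1849744 ])}
top {'fovy': 45.503008758622016, 'cx': 280.07399000974436, 'cy': 217.94311160953185, 'k1': 0.0067790713521923155, 'R': array([[-0.0125    , -0.99991518, -0.00365708],
       [-0.98695445,  0.01292491, -0.16048008],
       [ 0.16051373,  0.00160337, -0.9870323 ]]), 't': array([0.12792848, 0.63039175, 1.4051784 ])}
```

View pics/scene0.png

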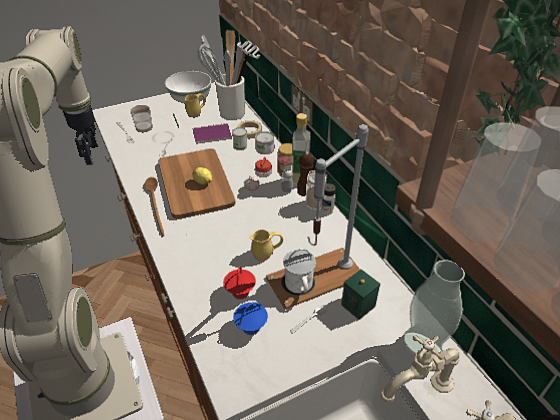

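View pics/top0.png

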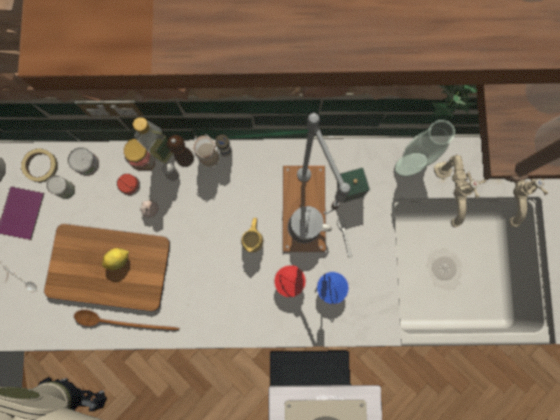

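Run:
```python
from h import *
import pickle
im,d,p=pickle.load(open('top.pkl','rb')); C=cloud(p,d)
S=pickle.load(open('scene.pkl','rb')); CS=cloud(S[2],S[1])
print('cams',-np.array(p['R']).T@p['t'],-np.array(S[2]['R']).T@S[2]['t'])
for nm,u,v in [('foot corners',284,168),('',325,168),('',325,248),('',284,248),('coltop',313,120),('barreltop',345,188),('lid',306,222),('caddy',355,181),('jug',252,240),('red',290,281),('blue',333,288)]:
    print(nm,(u,v),C[v,u].round(4),onz(p,u,v,.012).round(4))
# foot wood mask
hsv=cv2.cvtColor(im,cv2.COLOR_BGR2HSV)
m=(abs(C[...,2]-.012)<.006)&(hsv[...,1]>90)&(hsv[...,0]<22); m[:,:270]=0;m[:,340:]=0;m[:150]=0;m[270:]=0
n,l,st,_=cv2.connectedComponentsWithStats(m.astype(np.uint8)); k=1+st[1:,4].argmax(); print(st[k])
v,u=np.where(l==k); P=np.array([onz(p,a,b,.012)[:2] for a,b in zip(u,v)],dtype=np.float32)
r=cv2.minAreaRect(P); print(r, cv2.boxPoints(r))
# upright parts from both clouds
for nm,X in(('top',C),('scene',CS)):
    x=X.reshape(-1,3); s=x[(x[:,0]>.4)&(x[:,0]<.95)&(x[:,1]>-.3)&(x[:,1]<.3)]
    for a,b in((.1,.115),(.115,.135),(.14,.17),(.2,.26),(.265,.31),(.32,.37),(.39,.44),(.445,.475),(.475,.5)):
        q=s[(s[:,2]>a)&(s[:,2]<b)]
        if len(q): print(nm,a,b,len(q),'min',q.min(0).round(3),'max',q.max(0).round(3),'med',np.median(q,0).round(3))
big=cv2.resize(S[0][215:335,210:390],None,fx=4.4,fy=4.4,interpolation=cv2.INTER_CUBIC); cv2.imwrite('pics/crop1.png',big)
```

```text
cams [0.39821662 0.11751685 1.48858964] [ 0.1708479  -0.73971069  1.10784194]
foot corners (284, 168) [0.7917 0.1061 0.0126] [0.7918 0.1061 0.012 ]
 (325, 168) [ 0.7911 -0.0187  0.0082] [ 0.7901 -0.0184  0.012 ]
 (325, 248) [ 0.5465 -0.0118  0.0124] [ 0.5466 -0.0118  0.012 ]
 (284, 248) [0.5481 0.1094 0.0119] [0.5481 0.1094 0.012 ]
coltop (313, 120) [0.7663 0.0479 0.4909] [0.943  0.0146 0.012 ]
barreltop (345, 188) [ 0.6223 -0.0149  0.483 ] [ 0.7272 -0.077   0.012 ]
lid (306, 222) [0.6102 0.0476 0.1087] [0.6251 0.0427 0.012 ]
caddy (355, 181) [ 0.7255 -0.0931  0.1088] [ 0.7485 -0.1079  0.012 ]
jug (252, 240) [0.5742 0.2046 0.0029] [0.5731 0.204  0.012 ]
red (290, 281) [0.4493 0.094  0.059 ] [0.451  0.0932 0.012 ]
blue (333, 288) [ 0.4281 -0.0272  0.0591] [ 0.4291 -0.032   0.012 ]
[ 283  166   42   86 1704]
((0.6678440570831299, 0.04854070395231247), (0.12448558956384659, 0.25887513160705566), 89.22422790527344) [[ 0.5375756  -0.01194388]
 [ 0.796427   -0.01544889]
 [ 0.7981125   0.10902528]
 [ 0.5392611   0.11253029]]
top 0.1 0.115 1521 min [ 0.414 -0.299  0.1  ] max [0.898 0.299 0.1
[... 965 characters left out ...]
 med [ 0.89  -0.022  0.125]
scene 0.14 0.17 1134 min [ 0.589 -0.3    0.14 ] max [0.899 0.299 0.17 ] med [ 0.89  -0.041  0.155]
scene 0.2 0.26 1998 min [ 0.612 -0.3    0.2  ] max [0.9  0.3  0.26] med [ 0.888 -0.016  0.224]
scene 0.265 0.31 1518 min [ 0.615 -0.3    0.265] max [0.9  0.3  0.31] med [0.828 0.033 0.29 ]
scene 0.32 0.37 976 min [ 0.621 -0.048  0.32 ] max [0.898 0.3   0.37 ] med [0.884 0.068 0.351]
scene 0.39 0.44 1693 min [ 0.611 -0.055  0.39 ] max [0.9   0.299 0.44 ] med [0.886 0.083 0.414]
scene 0.445 0.475 1555 min [ 0.612 -0.146  0.445] max [0.899 0.3   0.475] med [0.881 0.035 0.463]
scene 0.475 0.5 1280 min [ 0.613 -0.172  0.475] max [0.901 0.299 0.5  ] med [0.888 0.041 0.484]
```

View pics/crop1.png

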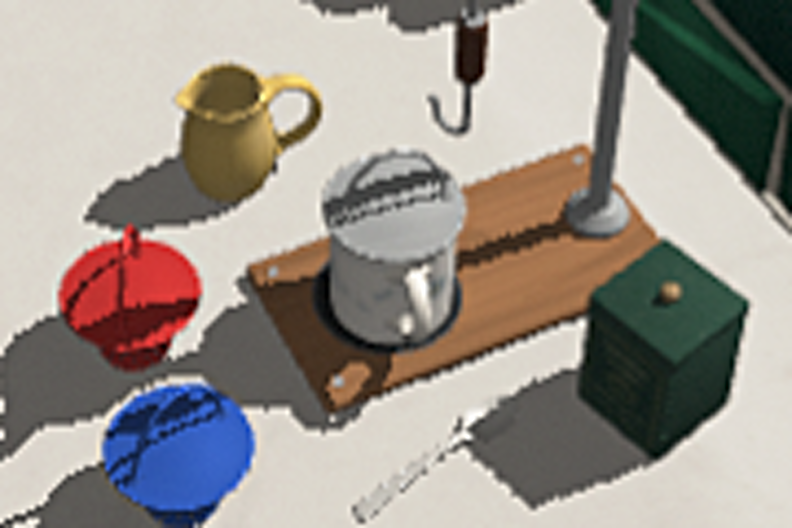

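Run:
```python
from h import *
import pickle
for n in('top','scene'):
    im,d,p=pickle.load(open(n+'.pkl','rb')); x=cloud(p,d).reshape(-1,3)
    def box(c,r,z0,z1): return x[(np.hypot(x[:,0]-c[0],x[:,1]-c[1])<r)&(x[:,2]>z0)&(x[:,2]<z1)]
    q=box((.61,.047),.055,.118,.165); print(n,'bail',len(q)); print(q[q[:,0].argsort()].round(4))
    q=box((.61,.047),.07,.1,.112); (c,r)=cv2.minEnclosingCircle(q[:,:2].astype(np.float32)); print('lid',len(q),c,r,np.median(q[:,2]))
    for z0,z1 in((.27,.305),(.32,.37),(.38,.45),(.475,.49)):
        q=box((.623,-.016),.03,z0,z1)
        if len(q): print('rod',z0,len(q),q.min(0),q.max(0))
    q=box((.77,.047),.03,.1,.43); print('col',len(q),(q.min(0)+q.max(0))/2 if len(q) else 0)
    q=box((.77,.047),.03,.45,.5); print('coltop',len(q),(q.min(0),q.max(0)))
```

```text
top bail 37
[[0.58   0.0518 0.1251]
 [0.5832 0.0516 0.1219]
 [0.5834 0.0487 0.1197]
 [0.5846 0.0493 0.1317]
 [0.5872 0.0492 0.1323]
 [0.5893 0.0494 0.1368]
 [0.5901 0.0464 0.1315]
 [0.5913 0.0469 0.1421]
 [0.5918 0.0495 0.1388]
 [0.594  0.0469 0.1424]
 [0.5943 0.0495 0.1409]
 [0.5966 0.0469 0.1436]
 [0.5987 0.047  0.1479]
 [0.601  0.0444 0.1505]
 [0.6011 0.0471 0.15  ]
 [0.6028 0.0447 0.1564]
 [0.6035 0.0472 0.1524]
 [0.6068 0.0469 0.1483]
 [0.6071 0.0441 0.1463]
 [0.6092 0.0442 0.1504]
 [0.6114 0.0444 0.1538]
 [0.6146 0.0441 0.151 ]
 [0.6167 0.0443 0.1552]
 [0.6175 0.0413 0.1498]
 [0.62   0.044  0.1514]
 [0.62   0.0413 0.151 ]
 [0.6232 0.0439 0.1489]
 [0.6232 0.0411 0.1483]
 [0.6261 0.041  0.1478]
 [0.6281 0.0412 0.1519]
 [0.632  0.0407 0.1452]
 [0.6348 0.0407 0.1453]
 [0.6361 0.0375 0.1376]
 [0.6393 0.0401 0.1357]
 [0.641  0.0368 0.126 ]
 [0.6438 0.0395 0.1263]
 [0.6439 0.0366 0.125 ]]
lid 710 (0.6132947206497192, 0.04371236264705658) 0.04515228047966957 0.10490929052113486
rod 0.27 17 [ 0.61652028 -0.0186097   0.27167717] [ 0.62776127 -0.00631543  0.30213014]
rod 0.32 6 [ 0.622233
[... 1420 characters left out ...]
.0367 0.1256]
 [0.6397 0.0386 0.1274]
 [0.6407 0.0406 0.1289]
 [0.6423 0.0377 0.1269]
 [0.6434 0.0392 0.121 ]]
lid 586 (0.6111688017845154, 0.04312266409397125) 0.046676166355609894 0.10580544436506571
rod 0.27 76 [ 0.61460263 -0.02605194  0.27001421] [ 0.63181913 -0.00753134  0.3030686 ]
rod 0.32 40 [ 0.62053747 -0.02022392  0.32264092] [ 0.6263534  -0.01224222  0.36744522]
rod 0.38 238 [ 0.6114593  -0.02890704  0.38025848] [ 0.63379972 -0.00926248  0.44952324]
rod 0.475 67 [ 0.6125853  -0.02676588  0.47503232] [ 0.63291619 -0.00825261  0.48463677]
col 579 [0.76994736 0.04315442 0.26501746]
coltop 214 (array([0.7430488 , 0.03016253, 0.45001457]), array([0.78392426, 0.05781697, 0.49430339]))
```

Emit:
{"api": "send_rows", "payload": {
  "offset": [
    [0,0,-20],
    [0,0,-45],
    [0,0,-80],
    [0,0,-110],
    [0,0,-140]
  ],
  "roll": [0,0,0,0,0],
  "jaw": 0.6
}}

```text
clock: 0.52
position: [0.1946, 0.5936, 0.3727]
ee_rot: [0.158, 0.987, -0.0, -0.0]
ft_force: [0.2, 1.2, -0.2]
grip_width: 0.602
```

Emit:
{"api": "send_rows", "payload": {
  "offset": [
    [0,0,-40],
    [0,0,-80],
    [0,0,-120],
    [0,0,-160],
    [0,0,-200]
  ],
  "roll": [0,0,0,0,0]
}}

```text
clock: 0.93
position: [0.1933, 0.5928, 0.5479]
ee_rot: [0.156, 0.988, 0.004, -0.002]
ft_force: [0.4, 0.5, -0.6]
grip_width: 0.6
```

Emit:
{"api": "send_rows", "payload": {
  "offset": [
    [0,0,-40],
    [0,0,-80],
    [0,0,-120],
    [0,0,-160],
    [0,0,-200]
  ],
  "roll": [0,0,0,0,0]
}}

```text
clock: 1.35
position: [0.1858, 0.5612, 0.5902]
ee_rot: [0.159, 0.987, 0.025, 0.002]
ft_force: [0.0, -0.4, -0.3]
grip_width: 0.602
```

```bash
python3 -c "
from h import *
o=monitor.get_obs();print(o['clock'],o['joint_pos'].round(3),o['position'].round(4),o['ee_rot'].round(3))"
```

```text
1.35 [-1.525  0.351  0.363  0.699 -0.146  2.058 -0.006] [0.1858 0.5612 0.5902] [0.159 0.987 0.025 0.002]
```

Emit:
{"api": "send_rows", "payload": {
  "offset": [
    [0,0,-40],
    [0,0,-80],
    [0,0,-120],
    [0,0,-160],
    [0,0,-200]
  ],
  "roll": [0,0,0,0,0]
}}

```text
clock: 1.77
position: [0.1759, 0.5302, 0.6235]
ee_rot: [0.159, 0.986, 0.049, 0.006]
ft_force: [0.1, 0.7, -0.3]
grip_width: 0.601
```

Emit:
{"api": "send_rows", "payload": {
  "offset": [
    [0,0,40],
    [0,0,60],
    [0,0,80],
    [0,0,80],
    [0,0,80]
  ],
  "roll": [0,0,0,0,0]
}}

```text
clock: 2.18
position: [0.1778, 0.538, 0.5436]
ee_rot: [0.159, 0.986, 0.049, 0.006]
ft_force: [-0.1, -0.4, 0.7]
grip_width: 0.598
```

```bash
python3 -c "
from h import *
o=monitor.get_obs();print(o['clock'],o['joint_pos'].round(3),o['position'].round(4),o['ee_rot'].round(3))"
```

```text
2.1833 [-1.659  0.171  0.413  1.03  -0.074  1.856 -0.028] [0.1778 0.538  0.5436] [0.159 0.986 0.049 0.006]
```

```bash
cat >> h.py <<'E'
def st(tgt=None):
    o=monitor.get_obs(); R=Rot.from_quat(o['ee_rot']).as_matrix(); z=R[:,2]
    print('t',o['clock'],'j',o['joint_pos'].round(2),'p',o['position'].round(4),'w',round(o['grip_width'],2),'F',o['ft_force'].round(1))
    print('tilt',np.degrees(np.arccos(-z[2])).round(1),'az',np.degrees(np.arctan2(z[1],z[0])).round(1),'z',z.round(3),'y',R[:,1].round(3),'x',R[:,0].round(3))
    if tgt is not None: print('tool mm',(R.T@(np.array(tgt)-o['position'])*1000).round(0))
    return o,R
E
python3 -c "
from h import *
st([.5,.0,.6])"
```

```text
t 2.1833 j [-1.66  0.17  0.41  1.03 -0.07  1.86 -0.03] p [0.1778 0.538  0.5436] w 0.6 F [-0.1 -0.4  0.7]
tilt 5.6 az 73.5 z [ 0.028  0.094 -0.995] y [0.313 0.945 0.098] x [-0.949  0.314  0.003]
tool mm [-475. -402.  -98.]
```

Emit:
{"api": "send_rows", "payload": {
  "offset": [
    [-31,-26,-6],
    [-62,-52,-12],
    [-93,-78,-18],
    [-124,-104,-24],
    [-155,-130,-30]
  ],
  "roll": [0,0,0,0,0]
}}

```text
clock: 2.6
position: [0.2849, 0.362, 0.5625]
ee_rot: [0.159, 0.986, 0.051, 0.007]
ft_force: [1.1, 0.6, 0.0]
grip_width: 0.602
```

Emit:
{"api": "send_rows", "payload": {
  "offset": [
    [-31,-26,-6],
    [-62,-52,-12],
    [-93,-78,-18],
    [-124,-104,-24],
    [-155,-130,-30]
  ],
  "roll": [0,0,0,0,0]
}}

```text
clock: 3.02
position: [0.3903, 0.187, 0.5789]
ee_rot: [0.16, 0.986, 0.051, 0.007]
ft_force: [1.0, 0.5, -0.3]
grip_width: 0.597
```

```bash
python3 -c "
from h import *
st([.5,.0,.6])"
```

```text
t 3.0167 j [-1.42 -0.18  0.75  1.22  0.07  1.96  0.6 ] p [0.3903 0.187  0.5789] w 0.6 F [ 1.   0.5 -0.3]
tilt 5.9 az 73.0 z [ 0.03   0.099 -0.995] y [0.314 0.944 0.103] x [-0.949  0.315  0.002]
tool mm [-163. -140.  -36.]
```

Emit:
{"api": "send_rows", "payload": {
  "offset": [
    [-31,-26,-6],
    [-62,-52,-12],
    [-93,-78,-18],
    [-124,-104,-24],
    [-155,-130,-30]
  ],
  "roll": [-0.1,-0.2,-0.3,-0.4,-0.45]
}}

```text
clock: 3.43
position: [0.4697, 0.057, 0.59]
ee_rot: [-0.043, 0.998, 0.05, 0.015]
ft_force: [0.1, 0.0, -0.1]
grip_width: 0.599
```

```bash
python3 -c "
from h import *
st([.5,.0,.7])"
```

```text
t 3.4333 j [-1.32  0.03  1.25  1.09 -0.14  2.01  1.52] p [0.4697 0.057  0.59  ] w 0.6 F [ 0.1  0.  -0.1]
tilt 5.9 az 75.4 z [ 0.026  0.1   -0.995] y [-0.088  0.991  0.098] x [-0.996 -0.085 -0.035]
tool mm [ -29.  -48. -114.]
```

Emit:
{"api": "send_rows", "payload": {
  "offset": [
    [0,0,-40],
    [0,0,-80],
    [0,0,-120],
    [0,0,-160],
    [0,0,-200]
  ],
  "roll": [0,0,0,0,0]
}}

```text
clock: 3.85
position: [0.4682, 0.0573, 0.6176]
ee_rot: [-0.041, 0.998, 0.048, 0.025]
ft_force: [0.2, -0.2, -0.8]
grip_width: 0.6
```

Emit:
{"api": "send_rows", "payload": {
  "offset": [
    [-28,0,-28],
    [-56,0,-56],
    [-84,0,-84],
    [-112,0,-112],
    [-140,0,-140]
  ],
  "roll": [0,0,0,0,0]
}}

```text
clock: 4.27
position: [0.5376, 0.0599, 0.6324]
ee_rot: [-0.039, 0.997, 0.052, 0.049]
ft_force: [0.0, -1.0, -0.0]
grip_width: 0.601
```

```bash
python3 -c "
from h import *
st()"
```

```text
t 4.2667 j [-0.22  0.22  0.13  0.76 -0.14  2.06  1.48] p [0.5376 0.0599 0.6324] w 0.6 F [ 0. -1. -0.]
tilt 8.2 az 48.6 z [ 0.094  0.107 -0.99 ] y [-0.083  0.992  0.099] x [-0.992 -0.073 -0.102]
```

Emit:
{"api": "send_rows", "payload": {
  "offset": [
    [-10,0,-40],
    [-20,0,-80],
    [-30,0,-120],
    [-40,0,-160],
    [-50,0,-200]
  ],
  "roll": [0,0,0,0,0]
}}

```text
clock: 4.68
position: [0.5345, 0.0562, 0.6545]
ee_rot: [-0.039, 0.995, 0.054, 0.073]
ft_force: [-0.0, 0.4, -1.0]
grip_width: 0.599
```

Emit:
{"api": "send_rows", "payload": {
  "offset": [
    [-10,0,-40],
    [-20,0,-80],
    [-30,0,-120],
    [-40,0,-160],
    [-50,0,-200]
  ],
  "roll": [0,0,0,0,0]
}}

```text
clock: 5.1
position: [0.529, 0.0503, 0.6775]
ee_rot: [-0.038, 0.993, 0.057, 0.097]
ft_force: [-0.4, 1.0, 0.5]
grip_width: 0.601
```

Emit:
{"api": "send_rows", "payload": {
  "offset": [
    [-10,0,-40],
    [-20,0,-80],
    [-30,0,-120],
    [-40,0,-160],
    [-50,0,-200]
  ],
  "roll": [0,0,0,0,0]
}}

```text
clock: 5.52
position: [0.5192, 0.0438, 0.7015]
ee_rot: [-0.036, 0.99, 0.06, 0.122]
ft_force: [-0.6, -0.3, 1.0]
grip_width: 0.602
```

```bash
python3 -c "
from h import *
st()"
```

```text
t 5.5167 j [-0.21  0.16  0.15  0.67 -0.16  2.06  1.49] p [0.5192 0.0438 0.7015] w 0.6 F [-0.6 -0.3  1. ]
tilt 15.6 az 28.4 z [ 0.237  0.128 -0.963] y [-0.087  0.99   0.11 ] x [-0.968 -0.057 -0.245]
```

Emit:
{"api": "send_rows", "payload": {
  "offset": [
    [-10,0,-40],
    [-20,0,-80],
    [-30,0,-120],
    [-40,0,-160],
    [-50,0,-200]
  ],
  "roll": [0,0,0,0,0]
}}

```text
clock: 5.93
position: [0.5056, 0.0368, 0.7262]
ee_rot: [-0.035, 0.987, 0.063, 0.147]
ft_force: [0.4, 0.4, -0.4]
grip_width: 0.596
```

Emit:
{"api": "send_rows", "payload": {
  "offset": [
    [-10,0,-40],
    [-20,0,-80],
    [-30,0,-120],
    [-40,0,-160],
    [-50,0,-200]
  ],
  "roll": [0,0,0,0,0]
}}

```text
clock: 6.35
position: [0.4892, 0.0296, 0.7498]
ee_rot: [-0.034, 0.982, 0.066, 0.171]
ft_force: [-0.3, 0.0, -0.9]
grip_width: 0.606
```

Emit:
{"api": "send_rows", "payload": {
  "offset": [
    [-10,0,-40],
    [-20,0,-80],
    [-30,0,-120],
    [-40,0,-160],
    [-50,0,-200]
  ],
  "roll": [0,0,0,0,0]
}}

```text
clock: 6.77
position: [0.4702, 0.0222, 0.7729]
ee_rot: [-0.032, 0.978, 0.068, 0.196]
ft_force: [-0.5, -0.0, 0.1]
grip_width: 0.602
```

Emit:
{"api": "send_rows", "payload": {
  "offset": [
    [-10,0,-40],
    [-20,0,-80],
    [-30,0,-120],
    [-40,0,-160],
    [-50,0,-200]
  ],
  "roll": [0,0,0,0,0]
}}

```text
clock: 7.18
position: [0.449, 0.0146, 0.7951]
ee_rot: [-0.031, 0.973, 0.07, 0.22]
ft_force: [1.0, 0.2, 0.5]
grip_width: 0.6
```

Emit:
{"api": "send_rows", "payload": {
  "offset": [
    [-10,0,-40],
    [-20,0,-80],
    [-30,0,-120],
    [-40,0,-160],
    [-50,0,-200]
  ],
  "roll": [0,0,0,0,0]
}}

```text
clock: 7.6
position: [0.426, 0.007, 0.8162]
ee_rot: [-0.029, 0.967, 0.073, 0.243]
ft_force: [-0.3, 0.3, 0.7]
grip_width: 0.6
```

```bash
python3 -c "
from h import *
st()"
```

```text
t 7.6 j [-0.01 -0.01  0.01  0.6  -0.18  2.06  1.51] p [0.426  0.007  0.8162] w 0.6 F [-0.3  0.3  0.7]
tilt 29.4 az 18.4 z [ 0.466  0.155 -0.871] y [-0.092  0.988  0.126] x [-0.88  -0.022 -0.475]
```

Emit:
{"api": "send_rows", "payload": {
  "offset": [
    [-25,0,-33],
    [-50,0,-66],
    [-75,0,-100],
    [-100,0,-132],
    [-125,0,-165]
  ],
  "roll": [0,0,0,0,0]
}}

```text
clock: 8.02
position: [0.4462, 0.0034, 0.8357]
ee_rot: [-0.028, 0.961, 0.075, 0.266]
ft_force: [0.4, -0.2, 0.5]
grip_width: 0.596
```

Emit:
{"api": "send_rows", "payload": {
  "offset": [
    [-10,0,-40],
    [-20,0,-80],
    [-30,0,-120],
    [-40,0,-160],
    [-50,0,-200]
  ],
  "roll": [0,0,0,0,0]
}}

```text
clock: 8.43
position: [0.4101, -0.0053, 0.8559]
ee_rot: [-0.026, 0.954, 0.076, 0.289]
ft_force: [-0.6, 0.4, 0.4]
grip_width: 0.598
```

Emit:
{"api": "send_rows", "payload": {
  "offset": [
    [-10,0,-40],
    [-20,0,-80],
    [-30,0,-120],
    [-40,0,-160],
    [-50,0,-200]
  ],
  "roll": [0,0,0,0,0]
}}

```text
clock: 8.85
position: [0.3753, -0.0129, 0.874]
ee_rot: [-0.025, 0.947, 0.078, 0.312]
ft_force: [0.3, -0.0, -0.3]
grip_width: 0.599
```

Emit:
{"api": "send_rows", "payload": {
  "offset": [
    [-10,0,-40],
    [-20,0,-80],
    [-30,0,-120],
    [-40,0,-160],
    [-50,0,-200]
  ],
  "roll": [0,0,0,0,0]
}}

```text
clock: 9.27
position: [0.3405, -0.021, 0.8907]
ee_rot: [-0.023, 0.939, 0.079, 0.335]
ft_force: [0.7, -0.6, 0.3]
grip_width: 0.599
```

```bash
python3 -c "
from h import *
st()"
```

```text
t 9.2667 j [-0.15 -0.15  0.2   0.54 -0.2   2.06  1.52] p [ 0.3405 -0.021   0.8907] w 0.6 F [ 0.7 -0.6  0.3]
tilt 40.3 az 14.8 z [ 0.625  0.165 -0.763] y [-0.097  0.986  0.133] x [-0.774  0.009 -0.633]
```

Emit:
{"api": "send_rows", "payload": {
  "offset": [
    [-25,0,-33],
    [-50,0,-66],
    [-75,0,-100],
    [-100,0,-132],
    [-125,0,-165]
  ],
  "roll": [0,0,0,0,0]
}}

```text
clock: 9.68
position: [0.3512, -0.0249, 0.9111]
ee_rot: [-0.022, 0.931, 0.081, 0.356]
ft_force: [1.1, 0.3, -0.1]
grip_width: 0.605
```

Emit:
{"api": "send_rows", "payload": {
  "offset": [
    [-20,0,-36],
    [-40,0,-72],
    [-60,0,-108],
    [-80,0,-144],
    [-100,0,-180]
  ],
  "roll": [0,0,0,0,0]
}}

```text
clock: 10.1
position: [0.3355, -0.0311, 0.9285]
ee_rot: [-0.02, 0.922, 0.082, 0.378]
ft_force: [0.5, 0.1, 0.1]
grip_width: 0.601
```

```bash
python3 -c "
from h import *
o,R=st()
z=R[:,2]; g=np.array([.6225,-.0165,.292])
st(g+.015*z-.15*z)
psi=np.arctan2(-R[2,1],-R[2,0]);print('roll',psi)"
```

```text
t 10.1 j [-0.2  -0.12  0.31  0.43 -0.25  2.06  1.53] p [ 0.3355 -0.0311  0.9285] w 0.6 F [0.5 0.1 0.1]
tilt 45.5 az 13.5 z [ 0.694  0.167 -0.7  ] y [-0.1    0.986  0.136] x [-0.713  0.025 -0.701]
t 10.1 j [-0.2  -0.12  0.31  0.43 -0.25  2.06  1.53] p [ 0.3355 -0.0311  0.9285] w 0.6 F [0.5 0.1 0.1]
tilt 45.5 az 13.5 z [ 0.694  0.167 -0.7  ] y [-0.1    0.986  0.136] x [-0.713  0.025 -0.701]
tool mm [ 242. -101.  512.]
roll -0.19179413050325025
```

Emit:
{"api": "send_rows", "payload": {
  "offset": [
    [17,-7,35],
    [33,-14,70],
    [50,-21,105],
    [67,-28,140],
    [83,-35,175]
  ],
  "roll": [-0.04,-0.08,-0.12,-0.16,-0.19]
}}

```text
clock: 10.52
position: [0.3915, -0.0334, 0.7687]
ee_rot: [-0.11, 0.915, 0.045, 0.385]
ft_force: [0.2, 0.2, 0.2]
grip_width: 0.603
```

```bash
python3 -c "
from h import *
o,R=st()
z=R[:,2]; g=np.array([.6225,-.0165,.292])
st(g+.015*z-.15*z)"
```

```text
t 10.5167 j [-0.18 -0.46  0.16  1.23 -0.09  1.59  1.76] p [ 0.3915 -0.0334  0.7687] w 0.6 F [0.2 0.2 0.2]
tilt 45.6 az 13.5 z [ 0.695  0.167 -0.7  ] y [-0.235  0.972 -0.002] x [-0.68  -0.166 -0.714]
t 10.5167 j [-0.18 -0.46  0.16  1.23 -0.09  1.59  1.76] p [ 0.3915 -0.0334  0.7687] w 0.6 F [0.2 0.2 0.2]
tilt 45.6 az 13.5 z [ 0.695  0.167 -0.7  ] y [-0.235  0.972 -0.002] x [-0.68  -0.166 -0.714]
tool mm [181. -37. 362.]
```

Emit:
{"api": "send_rows", "payload": {
  "offset": [
    [18,-4,36],
    [36,-8,72],
    [54,-12,108],
    [72,-15,144],
    [90,-18,181]
  ],
  "roll": [0,0,0,0,0]
}}

```text
clock: 10.93
position: [0.4392, -0.0324, 0.6352]
ee_rot: [-0.111, 0.916, 0.046, 0.383]
ft_force: [-0.0, 0.9, 1.2]
grip_width: 0.6
```

```bash
python3 -c "
from h import *
o,R=st()
z=R[:,2]; g=np.array([.6225,-.0165,.292])
st(g+.015*z-.15*z)"
```

```text
t 10.9333 j [ 0.37 -0.5  -0.07  1.59 -0.42  1.34  2.05] p [ 0.4392 -0.0324  0.6352] w 0.6 F [-0.   0.9  1.2]
tilt 45.3 az 13.7 z [ 0.691  0.169 -0.703] y [-0.238  0.971 -0.001] x [-0.683 -0.168 -0.711]
t 10.9333 j [ 0.37 -0.5  -0.07  1.59 -0.42  1.34  2.05] p [ 0.4392 -0.0324  0.6352] w 0.6 F [-0.   0.9  1.2]
tilt 45.3 az 13.7 z [ 0.691  0.169 -0.703] y [-0.238  0.971 -0.001] x [-0.683 -0.168 -0.711]
tool mm [116. -28. 236.]
```

Emit:
{"api": "send_rows", "payload": {
  "offset": [
    [-5,-6,40],
    [-5,-12,80],
    [10,-18,110],
    [35,-24,140],
    [55,-28,175]
  ],
  "roll": [0,0,0,0,0]
}}

```text
clock: 11.35
position: [0.5289, -0.0406, 0.473]
ee_rot: [-0.11, 0.916, 0.045, 0.383]
ft_force: [1.5, 0.8, 0.5]
grip_width: 0.601
```

```bash
python3 -c "
from h import *
o,R=st()
z=R[:,2]; g=np.array([.6225,-.0165,.292])
st(g+.015*z-.15*z)"
```

```text
t 11.35 j [ 0.34 -0.41 -0.11  1.89 -0.45  0.97  2.16] p [ 0.5289 -0.0406  0.473 ] w 0.6 F [1.5 0.8 0.5]
tilt 45.3 az 13.6 z [ 0.692  0.167 -0.703] y [-0.237  0.972 -0.002] x [-0.682 -0.168 -0.711]
t 11.35 j [ 0.34 -0.41 -0.11  1.89 -0.45  0.97  2.16] p [ 0.5289 -0.0406  0.473 ] w 0.6 F [1.5 0.8 0.5]
tilt 45.3 az 13.6 z [ 0.692  0.167 -0.703] y [-0.237  0.972 -0.002] x [-0.682 -0.168 -0.711]
tool mm [61.  2. 61.]
```

Emit:
{"api": "send_rows", "payload": {
  "offset": [
    [15,1,15],
    [30,1,30],
    [45,2,45],
    [61,2,61],
    [61,2,61]
  ],
  "roll": [0,0,0,0,0]
}}

```text
clock: 11.77
position: [0.5276, -0.0372, 0.3831]
ee_rot: [-0.111, 0.917, 0.046, 0.38]
ft_force: [-0.3, 0.3, -1.1]
grip_width: 0.602
```

```bash
python3 -c "
from h import *
o,R=st()
z=R[:,2]; g=np.array([.623,-.0165,.292])
st(g+.015*z)
im,d,p=shot('wrist'); X=cloud(p,d).reshape(-1,3)
for z0,z1 in((.27,.308),(.32,.365),(.385,.43)):
    q=X[(abs(X[:,0]-.623)<.03)&(abs(X[:,1]+.0165)<.03)&(X[:,2]>z0)&(X[:,2]<z1)]
    if len(q): print(z0,len(q),q.min(0).round(4),q.max(0).round(4))
cv2.imwrite('pics/w1.png',im)"
```

```text
t 11.7667 j [ 0.31 -0.42 -0.1   2.07 -0.49  0.8   2.23] p [ 0.5276 -0.0372  0.3831] w 0.6 F [-0.3  0.3 -1.1]
tilt 45.0 az 13.9 z [ 0.686  0.169 -0.707] y [-0.239  0.971  0.001] x [-0.687 -0.168 -0.707]
t 11.7667 j [ 0.31 -0.42 -0.1   2.07 -0.49  0.8   2.23] p [ 0.5276 -0.0372  0.3831] w 0.6 F [-0.3  0.3 -1.1]
tilt 45.0 az 13.9 z [ 0.686  0.169 -0.707] y [-0.239  0.971  0.001] x [-0.687 -0.168 -0.707]
tool mm [ -5.  -3. 148.]
0.27 935 [ 0.6136 -0.0232  0.27  ] [ 0.6275 -0.0059  0.3079]
0.32 515 [ 0.6194 -0.0174  0.3201] [ 0.6253 -0.0115  0.365 ]
0.385 1878 [ 0.6103 -0.0264  0.385 ] [ 0.6283 -0.0023  0.4179]
```

View pics/w1.png

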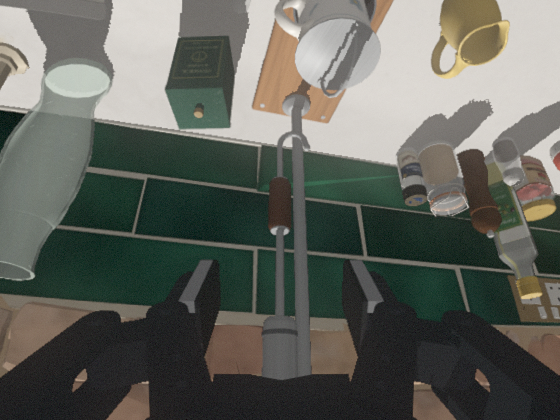

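Emit:
{"api": "send_rows", "payload": {
  "offset": [
    [-5,-1,30],
    [-5,-1,60],
    [-5,-1,85],
    [-5,-1,105],
    [-5,-1,120]
  ],
  "roll": [0,0,0,0,0],
  "jaw": 0.7
}}

```text
clock: 12.23
position: [0.6174, -0.017, 0.3088]
ee_rot: [-0.111, 0.916, 0.046, 0.383]
ft_force: [0.6, -0.6, -1.0]
grip_width: 0.701
```

```bash
python3 -c "
from h import *
o,R=st()
z=R[:,2]; g=np.array([.6225,-.015,.292])
st(g+.015*z)
im,d,p=shot('wrist'); X=cloud(p,d).reshape(-1,3)
for z0,z1 in((.27,.308),(.32,.365)):
    q=X[(abs(X[:,0]-.623)<.025)&(abs(X[:,1]+.0165)<.02)&(X[:,2]>z0)&(X[:,2]<z1)]
    if len(q): print(z0,len(q),q.min(0).round(4),q.max(0).round(4))"
```

```text
t 12.2333 j [ 0.27 -0.17 -0.17  2.06 -0.52  0.55  2.25] p [ 0.6174 -0.017   0.3088] w 0.7 F [ 0.6 -0.6 -1. ]
tilt 45.4 az 13.7 z [ 0.692  0.169 -0.702] y [-0.239  0.971 -0.001] x [-0.681 -0.168 -0.712]
t 12.2333 j [ 0.27 -0.17 -0.17  2.06 -0.52  0.55  2.25] p [ 0.6174 -0.017   0.3088] w 0.7 F [ 0.6 -0.6 -1. ]
tilt 45.4 az 13.7 z [ 0.692  0.169 -0.702] y [-0.239  0.971 -0.001] x [-0.681 -0.168 -0.712]
tool mm [ 8.  1. 31.]
0.27 2806 [ 0.6136 -0.0235  0.27  ] [ 0.6278 -0.0058  0.308 ]
0.32 1121 [ 0.6192 -0.0176  0.32  ] [ 0.6249 -0.0113  0.3507]
```

Emit:
{"api": "send_rows", "payload": {
  "offset": [
    [2,0,10],
    [4,1,20],
    [6,1,30],
    [6,1,31],
    [6,1,31]
  ],
  "roll": [0,0,0,0,0]
}}

```text
clock: 12.7
position: [0.6333, -0.0124, 0.2825]
ee_rot: [-0.111, 0.916, 0.046, 0.383]
ft_force: [-1.0, -0.8, 0.9]
grip_width: 0.704
```

Emit:
{"api": "send_rows", "payload": {
  "offset": [
    [0,0,0],
    [0,0,0],
    [0,0,0],
    [0,0,0],
    [0,0,0]
  ],
  "roll": [0,0,0,0,0],
  "jaw": 0.0,
  "newtons": 40
}}

```text
clock: 13.12
position: [0.6335, -0.0128, 0.2836]
ee_rot: [-0.111, 0.916, 0.045, 0.384]
ft_force: [-3.6, -1.6, 3.1]
grip_width: 0.196
```

```bash
python3 -c "
from h import *
o,R=st()
g=o['position']-.015*R[:,2];print('grip est',g)
for w in ([0,0,-.095],):print('down',(R.T@np.array(w)*1000).round(1))
im,d,p=shot('scene'); cv2.imwrite('pics/s2.png',cv2.resize(im[150:340,200:420],None,fx=3.4,fy=3.1,interpolation=cv2.INTER_CUBIC))"
```

```text
t 13.1167 j [ 0.25 -0.12 -0.18  2.06 -0.53  0.48  2.26] p [ 0.6335 -0.0128  0.2836] w 0.2 F [-3.6 -1.6  3.1]
tilt 45.5 az 13.6 z [ 0.693  0.168 -0.701] y [-0.237  0.971 -0.002] x [-0.681 -0.168 -0.713]
grip est [ 0.62307216 -0.0153463   0.29415497]
down [67.7  0.2 66.6]
```

View pics/s2.png

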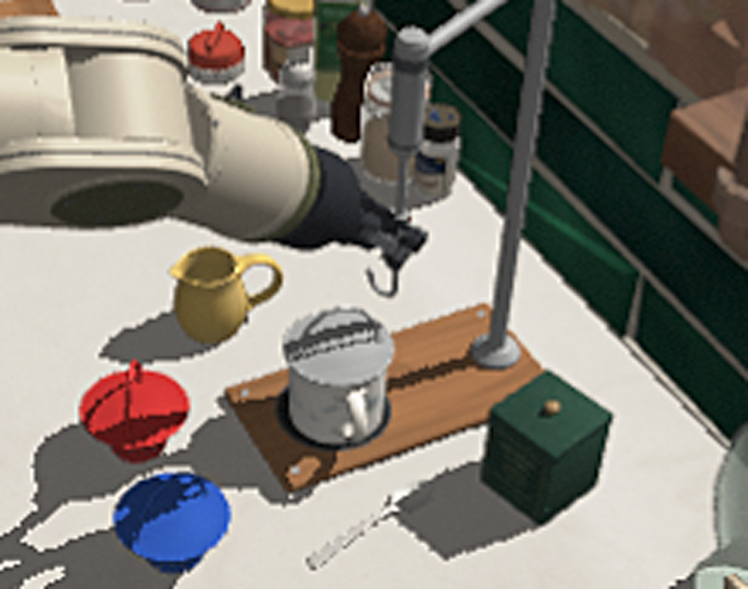

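Emit:
{"api": "send_rows", "payload": {
  "offset": [
    [6,0,6],
    [13,0,13],
    [20,0,20],
    [27,0,27],
    [34,0,34]
  ],
  "roll": [0,0,0,0,0]
}}

```text
clock: 13.58
position: [0.6338, -0.0134, 0.2351]
ee_rot: [-0.11, 0.916, 0.045, 0.384]
ft_force: [-9.1, -3.5, 8.2]
grip_width: 0.197
```

Emit:
{"api": "send_rows", "payload": {
  "offset": [
    [7,0,7],
    [13,0,13],
    [19,0,19],
    [25,0,25],
    [30,0,29]
  ],
  "roll": [0,0,0,0,0]
}}

```text
clock: 14.0
position: [0.6338, -0.0135, 0.1936]
ee_rot: [-0.11, 0.916, 0.045, 0.384]
ft_force: [-4.8, -1.2, 9.1]
grip_width: 0.197
```

```bash
python3 -c "
from h import *
o,R=st()
g=o['position']-.015*R[:,2];print('grip est',g)
im,d,p=shot('scene'); X=cloud(p,d).reshape(-1,3)
q=X[(abs(X[:,0]-.62)<.03)&(abs(X[:,1]+.008)<.03)&(X[:,2]>.08)&(X[:,2]<.15)];q=q[q[:,2].argsort()];print(q[:30].round(4))
cv2.imwrite('pics/s3.png',cv2.resize(im[150:340,200:420],None,fx=3.4,fy=3.1,interpolation=cv2.INTER_CUBIC))"
```

```text
t 14.0 j [ 0.2  -0.01 -0.14  2.17 -0.81  0.3   2.57] p [ 0.6338 -0.0135  0.1936] w 0.2 F [-4.8 -1.2  9.1]
tilt 45.5 az 13.5 z [ 0.694  0.167 -0.701] y [-0.236  0.972 -0.002] x [-0.68  -0.167 -0.713]
grip est [ 0.62337571 -0.01598754  0.20406429]
[[ 6.201e-01  5.500e-03  8.010e-02]
 [ 6.326e-01  1.100e-02  8.040e-02]
 [ 5.980e-01 -2.340e-02  8.110e-02]
 [ 6.020e-01 -2.170e-02  8.110e-02]
 [ 6.012e-01 -1.760e-02  8.130e-02]
 [ 6.363e-01  1.220e-02  8.140e-02]
 [ 6.051e-01 -1.600e-02  8.160e-02]
 [ 5.946e-01  4.600e-03  8.200e-02]
 [ 5.968e-01 -2.000e-02  8.210e-02]
 [ 5.951e-01 -2.300e-02  8.210e-02]
 [ 5.919e-01 -1.770e-02  8.230e-02]
 [ 6.031e-01 -1.970e-02  8.260e-02]
 [ 5.900e-01 -2.110e-02  8.290e-02]
 [ 5.902e-01  1.380e-02  8.300e-02]
 [ 6.229e-01  5.200e-03  8.310e-02]
 [ 6.241e-01  7.400e-03  8.430e-02]
 [ 5.904e-01  8.300e-03  8.450e-02]
 [ 6.155e-01  3.100e-03  8.500e-02]
 [ 5.915e-01 -2.380e-02  8.500e-02]
 [ 5.948e-01 -1.780e-02  8.510e-02]
 [ 6.318e-01  1.010e-02  8.590e-02]
 [ 5.961e-01 -1.540e-02  8.590e-02]
 [ 5.952e-01  2.000e-04  8.640e-02]
 [ 5.969e-01  3.200e-03  8.640e-02]
 [ 5.917e-01 -1.770e-02  8.660e-02]
 [ 6.106e-01 -0.000e+00  8.680e-02]
 [ 6.188e-01  3.600e-03  8.700e-02]
 [ 6.204e-01  6.500e-03  8.720e-02]
 [ 5.917e-01  5.100e-03  8.730e-02]
 [ 5.931e-01 -1.510e-02  8.730e-02]]
```

View pics/s3.png

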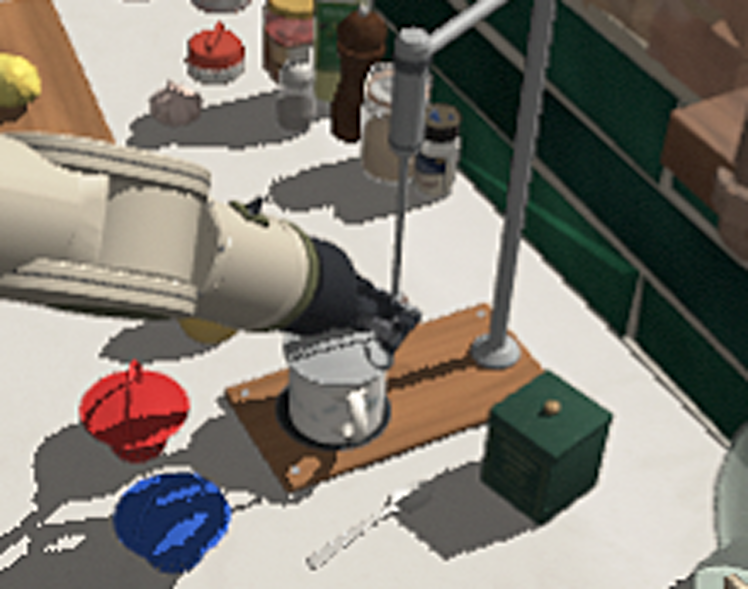

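Emit:
{"api": "send_rows", "payload": {
  "offset": [
    [0.7,0,0.7],
    [1.4,0,1.4],
    [2.1,0,2.1],
    [2.8,0,2.8],
    [2.8,0,2.8]
  ],
  "roll": [0,0,0,0,0]
}}

```text
clock: 14.47
position: [0.6338, -0.0134, 0.1901]
ee_rot: [-0.11, 0.915, 0.045, 0.384]
ft_force: [-8.5, -3.1, 8.6]
grip_width: 0.197
```

```bash
python3 -c "
from h import *
o,R=st()
g=o['position']-.015*R[:,2];print('grip est',g)
c=np.array([.770,.045])
v=g[:2]-c; print('r,ang',np.hypot(*v),np.arctan2(-v[1],-v[0]))
im,d,p=shot('wrist'); cv2.imwrite('pics/w2.png',im)
"
```

```text
t 14.4667 j [ 0.19 -0.01 -0.13  2.17 -0.83  0.29  2.59] p [ 0.6338 -0.0134  0.1901] w 0.2 F [-8.5 -3.1  8.6]
tilt 45.5 az 13.6 z [ 0.694  0.167 -0.701] y [-0.237  0.972 -0.002] x [-0.68  -0.167 -0.714]
grip est [ 0.623431   -0.01594092  0.20060096]
r,ang 0.158733322281342 0.39403803261822357
```

View pics/w2.png

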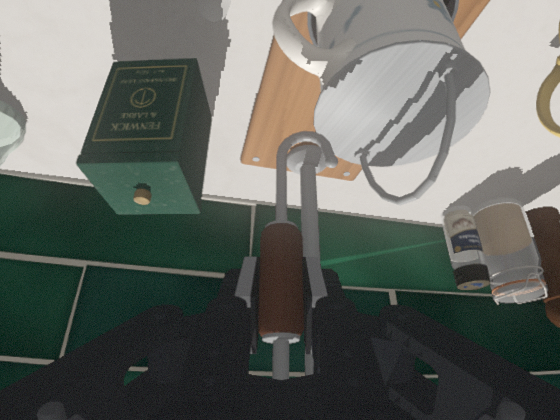

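```bash
python3 -c "
from h import *
im,d,p=shot('wrist'); C=cloud(p,d)
q=C[125:225,268:345].reshape(-1,3); q=q[(abs(q[:,0]-.62)<.03)&(abs(q[:,1]+.005)<.03)&(q[:,2]>.108)]
t=np.array([-.385,.923]); s=(q[:,:2]-[.6234,-.0155])@t
for a in range(-6,32,3):
    m=(s>a/1e3)&(s<(a+3)/1e3)
    if m.any(): print(a,m.sum(),q[m].min(0).round(4),q[m].max(0).round(4))
b=C[50:210,350:470].reshape(-1,3); b=b[(np.hypot(b[:,0]-.6115,b[:,1]-.044)<.05)&(b[:,2]>.118)]
print('bail',len(b))
for x in np.arange(.575,.65,.008):
    m=abs(b[:,0]-x)<.004
    if m.any(): print(x.round(3),m.sum(),b[m].mean(0).round(4),b[m].min(0).round(4),b[m].max(0).round(4))
"
```

```text
-6 11 [ 0.6186 -0.0217  0.173 ] [ 0.6216 -0.0206  0.1745]
-3 407 [ 0.6171 -0.0205  0.1292] [ 0.6257 -0.0156  0.1754]
0 525 [ 0.6159 -0.0181  0.1254] [ 0.6242 -0.0126  0.1758]
3 105 [ 0.616  -0.0153  0.1234] [ 0.6237 -0.0101  0.1755]
6 70 [ 0.6179 -0.0107  0.1227] [ 0.6228 -0.0071  0.1729]
9 64 [ 0.6169 -0.0081  0.1218] [ 0.6212 -0.0043  0.127 ]
12 65 [ 0.6157 -0.0049  0.1224] [ 0.6207 -0.0013  0.1276]
15 76 [ 0.6144 -0.0022  0.123 ] [0.6193 0.0014 0.1301]
18 131 [6.132e-01 3.000e-04 1.243e-01] [0.6179 0.0041 0.1425]
21 182 [0.6116 0.0031 0.1268] [0.6166 0.0072 0.1439]
24 50 [0.6115 0.0059 0.1342] [0.6153 0.0085 0.1442]
bail 1643
0.575 49 [0.5784 0.0509 0.1199] [0.5773 0.0486 0.118 ] [0.579  0.0531 0.1229]
0.583 413 [0.5827 0.0499 0.1304] [0.579  0.0471 0.1182] [0.587  0.0529 0.141 ]
0.591 284 [0.5907 0.0483 0.1444] [0.587  0.0461 0.1344] [0.595  0.0513 0.1503]
0.599 210 [0.5988 0.0467 0.1518] [0.595  0.0444 0.1464] [0.6029 0.0494 0.1553]
0.607 156 [0.607 0.045 0.155] [0.603  0.0425 0.1517] [0.6109 0.0475 0.1572]
0.615 116 [0.615  0.0432 0.155 ] [0.6111 0.0411 0.1523] [0.6189 0.0462 0.1573]
0.623 113 [0.6229 0.0414 0.1516] [0.6191 0.0398 0.1462] [0.6269 0.0446 0.1554]
0.631 118 [0.6314 0.0401 0.1427] [0.627  0.0387 0.1351] [0.6349 0.042  0.1499]
0.639 179 [0.639  0.0388 0.1283] [0.6351 0.0372 0.1182] [0.6429 0.0416 0.1401]
0.647 5 [0.6438 0.0377 0.1191] [0.6432 0.0375 0.1181] [0.6447 0.0379 0.1204]
```

```bash
python3 -c "
from h import *
o,R=st()
g=o['position']-.015*R[:,2]
r=.1587;c=np.array([.770,.045]);th0=.394
P=lambda t:np.array([c[0]-r*np.cos(t),c[1]-r*np.sin(t),0])
for t in np.linspace(th0,.076,16)[1:]: print(t.round(3),(R.T@(P(t)-P(th0))*1000).round(1),P(t)[:2].round(4))
print('2mm down',R.T@[0,0,-2])
"
```

```text
t 14.5667 j [ 0.19 -0.01 -0.13  2.17 -0.83  0.29  2.59] p [ 0.6338 -0.0134  0.1902] w 0.19 F [-8.7 -3.   8.7]
tilt 45.5 az 13.6 z [ 0.694  0.167 -0.701] y [-0.237  0.972 -0.002] x [-0.68  -0.167 -0.714]
0.373 [ 0.3  3.3 -0.4] [ 0.6222 -0.0128]
0.352 [ 0.6  6.7 -0.7] [ 0.621  -0.0097]
0.33 [ 0.9 10.  -0.9] [ 0.6199 -0.0065]
0.309 [ 1.  13.4 -1.1] [ 0.6188 -0.0033]
0.288 [ 1.2 16.7 -1.3] [ 6.178e-01 -1.000e-04]
0.267 [ 1.3 20.1 -1.3] [0.6169 0.0032]
0.246 [ 1.3 23.5 -1.4] [0.6161 0.0064]
0.224 [ 1.3 26.8 -1.4] [0.6153 0.0097]
0.203 [ 1.2 30.2 -1.3] [0.6146 0.013 ]
0.182 [ 1.1 33.5 -1.2] [0.6139 0.0163]
0.161 [ 0.9 36.9 -1.1] [0.6133 0.0196]
0.14 [ 0.7 40.2 -0.9] [0.6128 0.0229]
0.118 [ 0.5 43.6 -0.6] [0.6124 0.0263]
0.097 [ 0.1 46.9 -0.3] [0.612  0.0296]
0.076 [-0.2 50.3  0.1] [0.6118 0.033 ]
2mm down [1.42722229 0.00454743 1.40107668]
```

Emit:
{"api": "send_rows", "payload": {
  "offset": [
    [0.5,3.3,-0.7],
    [1.0,6.7,-1.2],
    [1.5,10,-1.6],
    [1.7,13.4,-1.8],
    [1.9,16.8,-2.0]
  ],
  "roll": [0,0,0,0,0]
}}

```text
clock: 14.98
position: [0.6285, 0.0014, 0.1918]
ee_rot: [-0.109, 0.915, 0.044, 0.386]
ft_force: [2.1, -2.4, 8.8]
grip_width: 0.195
```

```bash
python3 -c "
from h import *
st()"
```

```text
t 14.9833 j [ 0.18 -0.03 -0.15  2.19 -0.78  0.27  2.52] p [0.6285 0.0014 0.1918] w 0.19 F [ 2.1 -2.4  8.8]
tilt 45.7 az 13.4 z [ 0.697  0.165 -0.698] y [-0.234  0.972 -0.003] x [-0.678 -0.166 -0.716]
```

Emit:
{"api": "send_rows", "payload": {
  "offset": [
    [0.7,0,0.7],
    [1.4,0,1.4],
    [2.1,0,2.1],
    [2.8,0,2.8],
    [2.8,0,2.8]
  ],
  "roll": [0,0,0,0,0]
}}

```text
clock: 15.4
position: [0.6288, 0.0011, 0.1885]
ee_rot: [-0.109, 0.915, 0.044, 0.386]
ft_force: [-6.8, -4.6, 13.9]
grip_width: 0.197
```

```bash
cat > hk.py <<'E'
from h import *
o,R=st()
g=o['position']-.015*R[:,2]; print('grip',g.round(4))
im,d,p=shot('wrist'); C=cloud(p,d); cv2.imwrite('pics/wk.png',im)
q=C[100:260].reshape(-1,3)
c=np.array([.770,.045]); v=g[:2]-c; th=np.arctan2(-v[1],-v[0]); out=-np.array([np.cos(th),np.sin(th)]); t=np.array([out[1],-out[0]])
s=(q[:,:2]-g[:2])@t; e=(q[:,:2]-g[:2])@out
m0=(abs(e)<.012)&(q[:,2]>.112)&(q[:,2]<.2)
for a in range(-6,36,3):
    m=m0&(s>a/1e3)&(s<(a+3)/1e3)
    if m.any(): print(a,m.sum(),q[m].min(0).round(4),q[m].max(0).round(4))
b=q[(np.hypot(q[:,0]-.6115,q[:,1]-.046)<.03)&(q[:,2]>.147)&(q[:,2]<.165)]
print('bail top',len(b),b.mean(0).round(4) if len(b) else '',np.percentile(b[:,2],98) if len(b) else ''); print('th',th, 'seat',(g[:2]+.011*t).round(4))
E
python3 hk.py
```

```text
t 15.4 j [ 0.18 -0.02 -0.15  2.2  -0.8   0.26  2.54] p [0.6288 0.0011 0.1885] w 0.2 F [-6.8 -4.6 13.9]
tilt 45.8 az 13.3 z [ 0.697  0.165 -0.698] y [-0.234  0.972 -0.004] x [-0.678 -0.166 -0.716]
grip [ 0.6184 -0.0014  0.1989]
-6 263 [ 0.6114 -0.0089  0.1714] [ 0.6175 -0.0057  0.1893]
-3 629 [ 0.6095 -0.0067  0.1282] [ 0.6203 -0.0016  0.1895]
0 806 [ 0.6089 -0.0039  0.1235] [0.6186 0.0013 0.1898]
3 386 [ 0.6088 -0.0007  0.1222] [0.6184 0.0048 0.1895]
6 297 [0.6103 0.0027 0.1217] [0.618  0.0075 0.1886]
9 101 [0.612  0.0067 0.12  ] [0.6179 0.0104 0.1871]
12 84 [0.6115 0.0097 0.1205] [0.6161 0.0133 0.1871]
15 73 [0.611  0.0124 0.1211] [0.6157 0.0159 0.1849]
18 121 [0.6091 0.0154 0.1223] [0.6141 0.0189 0.1372]
21 182 [0.6082 0.018  0.1244] [0.6129 0.0219 0.1424]
24 69 [0.6084 0.0209 0.1301] [0.6122 0.0242 0.1425]
bail top 646 [0.6071 0.045  0.1526] 0.1567763036056642
th 0.2967038389849884 seat [0.6151 0.0092]
```

Emit:
{"api": "send_rows", "payload": {
  "offset": [
    [0.1,3.4,0],
    [0.1,6.8,-0.1],
    [0.1,10.1,-0.1],
    [0,13.5,0],
    [-0.1,16.8,0.1]
  ],
  "roll": [0,0,0,0,0]
}}

```text
clock: 15.87
position: [0.6252, 0.0179, 0.1886]
ee_rot: [-0.109, 0.915, 0.044, 0.387]
ft_force: [0.5, -2.7, 8.8]
grip_width: 0.195
```

```bash
python3 hk.py
```

```text
t 15.8667 j [ 0.16 -0.03 -0.17  2.21 -0.74  0.24  2.45] p [0.6252 0.0179 0.1886] w 0.2 F [ 0.5 -2.7  8.8]
tilt 45.8 az 13.3 z [ 0.697  0.165 -0.697] y [-0.234  0.972 -0.003] x [-0.677 -0.166 -0.717]
grip [0.6148 0.0154 0.199 ]
-6 308 [0.6064 0.0084 0.1715] [0.6125 0.0112 0.1899]
-3 683 [0.6048 0.0109 0.1278] [0.616 0.015 0.19 ]
0 772 [0.6045 0.0138 0.1241] [0.6146 0.0181 0.1902]
3 365 [0.6044 0.0167 0.1222] [0.6149 0.0212 0.1895]
6 255 [0.6061 0.02   0.1217] [0.6142 0.0241 0.1884]
9 92 [0.6086 0.024  0.12  ] [0.6137 0.027  0.187 ]
12 88 [0.6086 0.0269 0.12  ] [0.6137 0.0301 0.187 ]
15 75 [0.6081 0.0296 0.1212] [0.6122 0.0329 0.1853]
18 130 [0.6075 0.0326 0.1232] [0.6123 0.036  0.14  ]
21 183 [0.6066 0.0356 0.1259] [0.6221 0.0412 0.1533]
24 133 [0.6062 0.0384 0.1298] [0.6218 0.0437 0.1558]
27 99 [0.6062 0.0427 0.153 ] [0.6198 0.0453 0.1575]
30 147 [0.5981 0.0442 0.1505] [0.6125 0.0472 0.1576]
33 113 [0.5963 0.0458 0.1486] [0.6083 0.049  0.1554]
bail top 739 [0.6077 0.0404 0.1534] 0.163050396088031
th 0.18831866466200128 seat [0.6127 0.0262]
```

Emit:
{"api": "send_rows", "payload": {
  "offset": [
    [-0.2,3.5,0.2],
    [-0.4,7.0,0.4],
    [-0.7,10.5,0.7],
    [-1.0,14.0,1.0],
    [-1.3,17.5,1.3]
  ],
  "roll": [0,0,0,0,0]
}}

```text
clock: 16.33
position: [0.6229, 0.0355, 0.1885]
ee_rot: [-0.109, 0.915, 0.044, 0.387]
ft_force: [-4.3, -2.3, 9.4]
grip_width: 0.2
```

```bash
python3 hk.py
```

```text
t 16.3333 j [ 0.15 -0.04 -0.21  2.21 -0.65  0.22  2.33] p [0.6229 0.0355 0.1885] w 0.2 F [-4.3 -2.3  9.4]
tilt 45.8 az 13.4 z [ 0.697  0.166 -0.697] y [-0.234  0.972 -0.003] x [-0.677 -0.166 -0.717]
grip [0.6124 0.033  0.199 ]
-6 321 [0.6033 0.0265 0.1711] [0.6101 0.0296 0.1898]
-3 754 [0.6021 0.0294 0.127 ] [0.6134 0.0329 0.1902]
0 716 [0.6018 0.0323 0.1234] [0.6116 0.0359 0.1896]
3 312 [0.6028 0.0354 0.1224] [0.6132 0.0389 0.1891]
6 252 [0.6046 0.0385 0.1217] [0.6238 0.0428 0.1882]
9 206 [0.6045 0.0418 0.1211] [0.6224 0.045  0.1875]
12 242 [0.5994 0.0445 0.1207] [0.6135 0.0479 0.1869]
15 106 [0.5993 0.0472 0.122 ] [0.6126 0.0508 0.1554]
18 99 [0.6068 0.0509 0.1232] [0.6121 0.0536 0.1334]
21 62 [0.6063 0.0539 0.1259] [0.6118 0.0569 0.1425]
24 46 [0.6061 0.0567 0.1352] [0.6117 0.0595 0.1425]
bail top 962 [0.6076 0.0405 0.1541] 0.16410386666600624
th 0.07571846752248167 seat [0.6116 0.044 ]
```

View pics/wk.png

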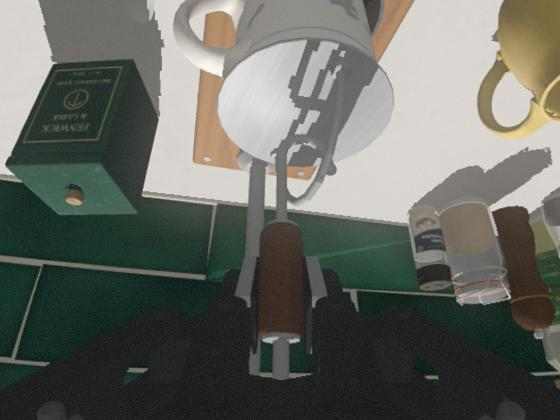

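Emit:
{"api": "send_rows", "payload": {
  "offset": [
    [-2,0,-2],
    [-4,0,-4],
    [-6,0,-6],
    [-8,0,-8],
    [-10,0,-10]
  ],
  "roll": [0,0,0,0,0]
}}

```text
clock: 16.8
position: [0.6227, 0.0359, 0.2027]
ee_rot: [-0.11, 0.915, 0.045, 0.386]
ft_force: [2.7, -1.6, 7.9]
grip_width: 0.195
```

Emit:
{"api": "send_rows", "payload": {
  "offset": [
    [-2,0,-2],
    [-4,0,-4],
    [-6,0,-6],
    [-8,0,-8],
    [-10,0,-10]
  ],
  "roll": [0,0,0,0,0]
}}

```text
clock: 17.22
position: [0.6226, 0.0359, 0.2169]
ee_rot: [-0.11, 0.915, 0.045, 0.387]
ft_force: [4.8, -1.2, 7.2]
grip_width: 0.198
```

```bash
python3 hk.py
```

```text
t 17.2167 j [ 0.18 -0.08 -0.23  2.18 -0.54  0.28  2.21] p [0.6226 0.0359 0.2169] w 0.2 F [ 4.8 -1.2  7.2]
tilt 45.8 az 13.4 z [ 0.697  0.167 -0.697] y [-0.235  0.972 -0.003] x [-0.677 -0.166 -0.717]
grip [0.6122 0.0334 0.2274]
-6 4 [0.6073 0.0282 0.1998] [0.6088 0.0292 0.2   ]
-3 429 [0.6054 0.0308 0.1556] [0.6136 0.0332 0.1999]
0 433 [0.6056 0.033  0.1524] [0.6118 0.0362 0.1999]
3 73 [0.608  0.0363 0.15  ] [0.613  0.0394 0.1996]
6 116 [0.6086 0.0393 0.1491] [0.6234 0.0428 0.156 ]
9 169 [0.6044 0.0421 0.1482] [0.6232 0.0457 0.1581]
12 145 [0.5992 0.0448 0.1483] [0.613  0.0481 0.1575]
15 85 [0.599  0.0477 0.1504] [0.6121 0.051  0.1574]
18 138 [0.6071 0.0511 0.1505] [0.6115 0.0542 0.1704]
21 174 [0.6068 0.054  0.1534] [0.6117 0.0572 0.1714]
24 52 [0.6067 0.0571 0.1593] [0.6111 0.06   0.171 ]
bail top 1177 [0.6077 0.0447 0.1554] 0.16431143830382566
th 0.0736168170433023 seat [0.6114 0.0443]
```

View pics/wk.png

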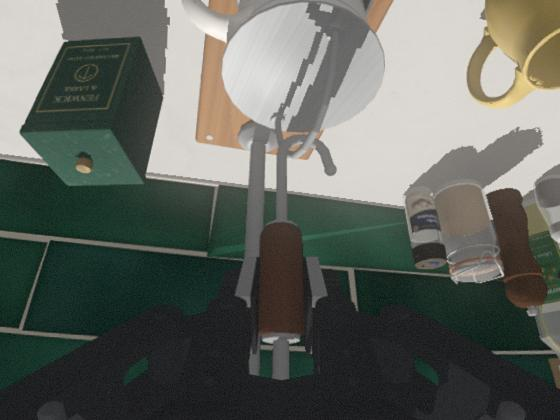

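Emit:
{"api": "send_rows", "payload": {
  "offset": [
    [-1.5,0,-1.5],
    [-3,0,-3],
    [-4.5,0,-4.5],
    [-6,0,-6],
    [-8,0,-8]
  ],
  "roll": [0,0,0,0,0]
}}

```text
clock: 17.68
position: [0.6226, 0.0358, 0.2281]
ee_rot: [-0.11, 0.915, 0.045, 0.387]
ft_force: [7.3, -2.1, 5.9]
grip_width: 0.202
```

Emit:
{"api": "send_rows", "payload": {
  "offset": [
    [-2,0,-2],
    [-4,0,-4],
    [-6,0,-6],
    [-8,0,-8],
    [-10,0,-10]
  ],
  "roll": [0,0,0,0,0]
}}

```text
clock: 18.1
position: [0.6226, 0.0359, 0.2425]
ee_rot: [-0.11, 0.915, 0.045, 0.387]
ft_force: [8.1, -1.1, 4.2]
grip_width: 0.195
```

Emit:
{"api": "send_rows", "payload": {
  "offset": [
    [-2,0,-2],
    [-4,0,-4],
    [-6,0,-6],
    [-8,0,-8],
    [-10,0,-10]
  ],
  "roll": [0,0,0,0,0]
}}

```text
clock: 18.52
position: [0.6225, 0.0358, 0.2567]
ee_rot: [-0.11, 0.914, 0.045, 0.387]
ft_force: [10.2, -1.0, 4.4]
grip_width: 0.192
```

```bash
python3 hk.py | head -4; python3 -c "
from h import *
im,d,p=shot('scene'); cv2.imwrite('pics/s4.png',cv2.resize(im[150:340,200:420],None,fx=3.4,fy=3.1,interpolation=cv2.INTER_CUBIC))"
```

```text
t 18.5167 j [ 0.2  -0.13 -0.25  2.14 -0.45  0.37  2.11] p [0.6225 0.0358 0.2567] w 0.19 F [10.2 -1.   4.4]
tilt 45.8 az 13.4 z [ 0.698  0.167 -0.697] y [-0.235  0.972 -0.003] x [-0.676 -0.166 -0.717]
grip [0.6121 0.0333 0.2672]
-3 23 [0.6094 0.0316 0.1954] [0.612  0.0332 0.2   ]
```

View pics/s4.png

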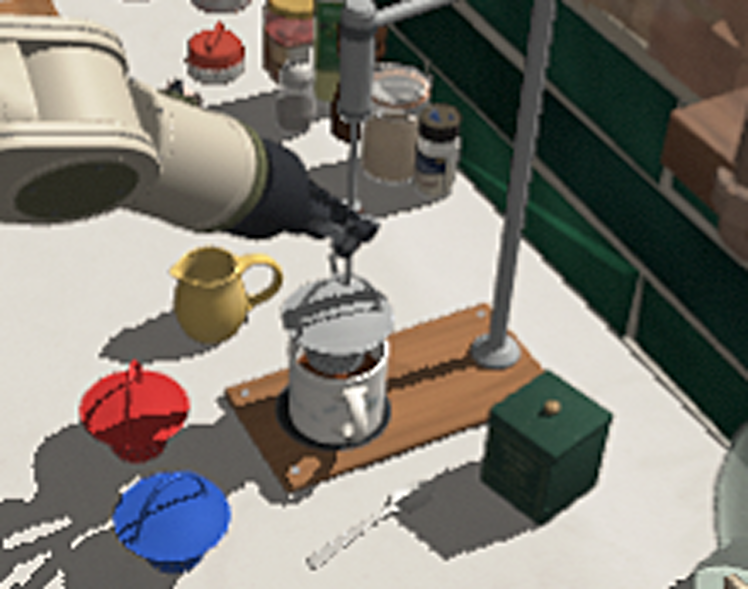

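Emit:
{"api": "send_rows", "payload": {
  "offset": [
    [-2.4,0,-1.7],
    [-4.4,-0.1,-3.6],
    [-6.4,-0.2,-5.4],
    [-8.3,-0.2,-7.2],
    [-10.2,-0.2,-9.0]
  ],
  "roll": [0,0,0,0,0]
}}

```text
clock: 19.03
position: [0.6226, 0.0359, 0.2694]
ee_rot: [-0.11, 0.915, 0.045, 0.386]
ft_force: [6.6, -0.7, 2.9]
grip_width: 0.198
```

Emit:
{"api": "send_rows", "payload": {
  "offset": [
    [-2,0,-2],
    [-4,0,-3.7],
    [-6,0,-5.5],
    [-7.5,0,-7],
    [-9,0,-8.4]
  ],
  "roll": [0,0,0,0,0]
}}

```text
clock: 19.45
position: [0.6226, 0.036, 0.2812]
ee_rot: [-0.11, 0.915, 0.045, 0.386]
ft_force: [5.2, -1.6, 2.6]
grip_width: 0.2
```

Emit:
{"api": "send_rows", "payload": {
  "offset": [
    [0,0,0],
    [0,0,0],
    [0,0,0],
    [0,0,0],
    [0,0,0]
  ],
  "roll": [0,0,0,0,0]
}}

```text
clock: 19.87
position: [0.6225, 0.0361, 0.2809]
ee_rot: [-0.11, 0.915, 0.045, 0.386]
ft_force: [7.7, -1.7, 3.1]
grip_width: 0.194
```

```bash
python3 hk.py | head -3
```

```text
t 19.8667 j [ 0.22 -0.15 -0.26  2.1  -0.42  0.43  2.07] p [0.6225 0.0361 0.2809] w 0.19 F [ 7.7 -1.7  3.1]
tilt 45.7 az 13.5 z [ 0.696  0.167 -0.699] y [-0.236  0.972 -0.003] x [-0.678 -0.167 -0.715]
grip [0.6121 0.0336 0.2914]
```

Emit:
{"api": "send_rows", "payload": {
  "offset": [
    [-0.8,-0.1,-0.2],
    [-1.6,-0.2,-0.4],
    [-2.4,-0.3,-0.6],
    [-3.2,-0.4,-0.8],
    [-3.9,-0.5,-1.0]
  ],
  "roll": [0,0,0,0,0]
}}

```text
clock: 20.33
position: [0.6227, 0.0366, 0.2817]
ee_rot: [-0.111, 0.916, 0.046, 0.383]
ft_force: [-5.6, -2.7, 3.2]
grip_width: 0.195
```

Emit:
{"api": "send_rows", "payload": {
  "offset": [
    [0,0,0],
    [0,0,0],
    [0,0,0],
    [0,0,0],
    [0,0,0]
  ],
  "roll": [0,0,0,0,0]
}}

```text
clock: 20.75
position: [0.6226, 0.0367, 0.2816]
ee_rot: [-0.111, 0.916, 0.046, 0.383]
ft_force: [-3.4, -3.0, 3.3]
grip_width: 0.195
```

Emit:
{"api": "send_rows", "payload": {
  "offset": [
    [-0.5,0,-0.5],
    [-1,0,-1],
    [-1.5,0,-1.5],
    [-2,0,-2],
    [-2,0,-2]
  ],
  "roll": [0,0,0,0,0]
}}

```text
clock: 21.17
position: [0.6224, 0.037, 0.2835]
ee_rot: [-0.111, 0.916, 0.046, 0.382]
ft_force: [1.5, -1.7, -6.2]
grip_width: 0.197
```

```bash
python3 -c "
from h import *
o,R=st()
im,d,p=shot('scene'); X=cloud(p,d).reshape(-1,3)
def box(c,r,z0,z1): return X[(np.hypot(X[:,0]-c[0],X[:,1]-c[1])<r)&(X[:,2]>z0)&(X[:,2]<z1)]
q=box((.6115,.044),.06,.12,.26); h=np.histogram(q[:,2],np.arange(.12,.262,.01)); print(h)
q=box((.6115,.044),.05,.165,.18);print('lid',np.median(q,0))
q=box((.61,.049),.06,.085,.11);print('mug rim',len(q),q.min(0),q.max(0))
"
```

```text
t 21.1667 j [ 0.22 -0.15 -0.26  2.09 -0.41  0.45  2.06] p [0.6224 0.037  0.2835] w 0.2 F [ 1.5 -1.7 -6.2]
tilt 45.3 az 13.7 z [ 0.69   0.169 -0.704] y [-0.238  0.971 -0.001] x [-0.683 -0.168 -0.71 ]
(array([ 38,  36,  21,   0,  84, 533,   7,   9,  14,  22,  16,  11,   5,
         5]), array([0.12, 0.13, 0.14, 0.15, 0.16, 0.17, 0.18, 0.19, 0.2 , 0.21, 0.22,
       0.23, 0.24, 0.25, 0.26]))
lid [0.60902773 0.04029022 0.17243152]
mug rim 228 [ 0.5711028  -0.01030864  0.08503367] [0.6533222  0.08474119 0.10587466]
```

Emit:
{"api": "send_rows", "payload": {
  "offset": [
    [0.4,0,0.4],
    [0.4,0,0.4],
    [0.4,0,0.4],
    [0.4,0,0.4],
    [0.4,0,0.4]
  ],
  "roll": [0,0,0,0,0],
  "newtons": 20
}}

```text
clock: 21.63
position: [0.6225, 0.037, 0.2835]
ee_rot: [-0.111, 0.916, 0.046, 0.382]
ft_force: [-3.4, -2.1, -7.6]
grip_width: 0.191
```

Emit:
{"api": "send_rows", "payload": {
  "offset": [
    [0,0,0],
    [0,0,0],
    [0,0,0],
    [0,0,0],
    [0,0,0]
  ],
  "roll": [0,0,0,0,0],
  "jaw": 0.6
}}

```text
clock: 22.05
position: [0.6236, 0.037, 0.2856]
ee_rot: [-0.111, 0.915, 0.045, 0.384]
ft_force: [-0.1, 0.4, -0.3]
grip_width: 0.599
```

Emit:
{"api": "send_rows", "payload": {
  "offset": [
    [0,0,-5],
    [0,0,-14],
    [0,0,-28],
    [0,0,-45],
    [0,0,-65]
  ],
  "roll": [0,0,0,0,0]
}}

```text
clock: 22.47
position: [0.5772, 0.0259, 0.3308]
ee_rot: [-0.111, 0.916, 0.046, 0.383]
ft_force: [0.9, -0.7, 0.0]
grip_width: 0.601
```

Emit:
{"api": "send_rows", "payload": {
  "offset": [
    [0,0,-20],
    [0,0,-40],
    [0,0,-60],
    [0,0,-75],
    [0,0,-80]
  ],
  "roll": [0,0,0,0,0]
}}

```text
clock: 22.88
position: [0.5219, 0.0119, 0.3896]
ee_rot: [-0.111, 0.915, 0.045, 0.385]
ft_force: [1.3, 0.1, -0.4]
grip_width: 0.598
```

```bash
python3 -c "
from h import *
o,R=st()
im,d,p=shot('scene'); X=cloud(p,d).reshape(-1,3)
def box(c,r,z0,z1): return X[(np.hypot(X[:,0]-c[0],X[:,1]-c[1])<r)&(X[:,2]>z0)&(X[:,2]<z1)]
q=box((.6115,.044),.06,.165,.18);print('lid',len(q),np.median(q,0))
q=box((.61,.033),.03,.275,.305);print('grip',len(q),q.min(0),q.max(0))
cv2.imwrite('pics/s5.png',cv2.resize(im[150:340,200:420],None,fx=3.4,fy=3.1,interpolation=cv2.INTER_CUBIC))"
```

```text
t 22.8833 j [ 0.25 -0.47 -0.17  2.09 -0.43  0.77  2.08] p [0.5219 0.0119 0.3896] w 0.6 F [ 1.3  0.1 -0.4]
tilt 45.7 az 13.5 z [ 0.695  0.167 -0.699] y [-0.237  0.972 -0.003] x [-0.678 -0.168 -0.715]
lid 616 [0.60849974 0.03989109 0.17263258]
grip 65 [0.60255559 0.02351301 0.27547558] [0.62139752 0.03963703 0.30396112]
```

View pics/s5.png

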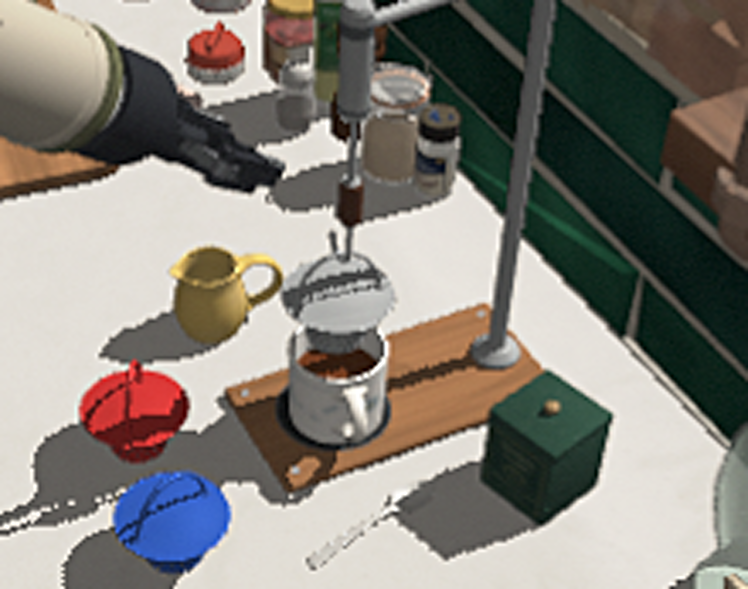

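```bash
python3 -c "
from h import *
print(manip.hand_in())"
```

```text
the job is handed in; nothing more can be done
None
```

The infuser is hanging from the hook at the top, clear of the tea and over the mug. I handed the job in at about 23 s of the 45 s; it gave no verdict.

**What I did:** The moves can only shift the tool or turn it about its own axis. To get the 45° tilt, I pushed the arm against its wrist limit high above the bench. I then gripped the wooden grip, pulled the rod down to its stop (tool force rose to about 14 N), and swung the hook through the infuser's handle. It rose at roughly 35 mm/s to its home stop before I let go and backed away.

**Last checks:**
- **Infuser:** the lid is at z of about 0.173 m, which puts the basket's underside near 0.115 m, about 12 mm above the mug's rim. The lid's centre reads within about 5 mm of where it stood before the lift.
- **Other things:** the mug, jug, spoon, caddy and both look-alikes look unmoved in the last picture. I judged this by eye and did not measure it.
- **Forces:** sideways force on the tool while holding the grip was at most about 10 N, from being slightly out of line with the rod. It was near zero after I let go.

**Disagreement:** the wrist and scene cameras differed by about 2 to 3 mm on the handle's height. The hook tip still had about 8 to 10 mm of clearance under the handle by the wrist camera. I viewed 11 pictures, one over the budget.

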